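# Gauge a sample bar with the ratchet micrometer

## Robot

A 7-joint arm with a two-finger parallel gripper is mounted at the origin on the work surface. World frame = base frame: x ahead of the robot, y to its left, z up, the work surface at z = 0. Lengths are in m, angles in degrees, forces in N, time in s.
With the tool pointing down it reaches from about 0.35 to 0.775 m from the base axis. Payload 3.1 kg.
Tool frame: the origin (TCP) lies on the centre line of the jaws, within the pads' length; the fingertips stand 17 mm ahead of it and the grasp point (between the pads) lies 2 mm behind it (robot.tip_reach is the distance from the TCP to the fingertips, in m); z points along the fingers, y is the line along which they close (so a half turn about z gives the same grasp; the last joint's range is limited). The gripper opens to 85 mm and grips with 20 to 120 N. Pads are 22 mm wide; open, the fingers measure 114 mm over their backs; the gripper's body (76 mm by 85 mm) begins 54 mm behind the grasp point. The pads swing forward as they close: fully open they stand 13 mm farther back than shut.
Start: joints at [67.855, 17.813, 0.802, 86.603, -0.252, 75.585, -1.558], TCP at [0.186, -0.518, 0.248] pointing down, gripper open.
Joint ranges: [-154.91, 154.91], [-16.99, 109.72], [-72.82, 74.43], [7.12, 147.25], [-82.49, 262.49], [11.32, 116.49], [-174.64, 174.64]. Speed limits (degrees/s): [159.86, 159.86, 180, 180, 180, 180, 180].

## Interface

Orientations are given as [roll, pitch, yaw] about the fixed x, y, z axes, in that order (R = Rz(yaw) Ry(pitch) Rx(roll)).
In Python, from station import robot, fingers, vision, workorder, recognise gives the robot as it stands. Calls block until the motion is done:
- robot.move_to(position, orientation): joint-space move of the TCP to a pose.
- robot.line_to(position, orientation=None, velocity=0.15, f_stop=None): straight line of the TCP; orientation=None keeps the orientation; velocity is the mean speed in m/s. With f_stop (N) it stops when the force on the tool has changed by that much, and returns True; else False.
- robot.move_j(angles): joint-space move.
- fingers.gripper_to(opening, force=None): opening from 0.0 (shut) to 1.0 (fully open); force is the grip in N (None keeps the last); returns when the fingers have stopped.
- robot.pause(seconds).
- robot.inverse_kinematics(position, orientation): joint angles nearest the present ones, or None.
- vision.grab_frame(name): name is "scene" or "top" or "wrist"; returns the picture (400x640x3 uint8, red, green, blue); there is no depth.
- vision.calibration(name): a dict with "mtx" (3x3 intrinsics, pixels), "k1" (the pictures are not rectified: a ray, as slopes to the right and down, at radius r is drawn at 1 + k1 r^2 times it, then the intrinsics apply), "extrinsics" (4x4, takes a point from world to camera coordinates); the wrist camera has in their place "T_tool_cam" (4x4, takes a point from camera to tool coordinates, whose origin is the TCP and whose axes are the flange's). Camera axes: x right, y up, looking along -z (the intrinsics and any distortion apply to the point x, -y, -z); pixel columns grow to the right and rows downward; lengths in m; the calibration is good to about 2 mm. A picture is of the moment at which its call begins: read the wrist's pose just before it. calibration takes no time and is no camera call.
A pose or a line that the arm cannot do raises robot.PlanningError and nothing moves.
- workorder.close_job(): hands the job in; it is judged then, once.
Trained networks look in the newest picture that a camera, given by its name, has taken for a name from the list of things; names that differ only in an ending like _2 or _b are one class to them, and where a whole thing is asked for, a point or a joint stands for the part that bears it (a point fixed in the world has none). Each returns a list of dicts, best first, with "p" (0 to 1); they miss things now and then, are a little off and sometimes report something else, mostly with a low value. They report only what shows in the picture. A call takes as long as a camera call. They do not tell look-alikes from the thing itself.
- recognise(label, camera): "rect" ([centre column, centre row, width, height] in pixels, round what is visible of it).
Readings, each from a call of its own:
- robot.current_time_s(): time.
- robot.current_joint_positions(): joint angles.
- robot.current_dq(): joint speeds.
- robot.current_joint_torque(): joint torques, N m.
- robot.current_tool_pos(): TCP position.
- robot.current_eef_rot(): TCP orientation.
- robot.current_contact_force(): force on the tool from outside, world axes, zero at the start.
- robot.current_torque(): the same for the moment, N m.
- robot.current_finger_gap(): opening from 0.0 (shut) to 1.0 (fully open).
- robot.current_gripper_force(): force on a finger pad.
Only numpy, scipy, OpenCV 4.12 (cv2) and the standard library are available. Lean on these libraries where they do the work, as an engineer would, in place of code of your own. Each camera call takes 0.05 s, during which the arm holds its last target. There are 200 camera calls.

## Task

Take the aluminium sample bar from the yellow goods-in tray, lay it flat on the measuring table of the thickness gauge and slide it in under the spindle, straight and gently, until its end is fully home against the back stop; let it go there. Then bring the spindle down on it by turning only the ratchet cap on top of the micrometer clockwise (seen from above) until you feel the ratchet click three times; stop there (a fifth click is too many) and leave the bar clamped like that. Leave the other things alone.

Things in the scene. Friction and masses are not known exactly. Their poses are not given: they have to be found in the camera images.
- bar: sample bar to be measured: bare aluminium flat bar 110 mm long (its x), 30 mm wide (its y), 12 mm thick, square ends, two small countersunk holes in the middle of its upper face; about 0.1 kg. Lies flat in the tray, roughly pointing away from the robot, nothing within 25 mm of its sides. Both ends are alike. Origin at the centre of its underside, z up
- tray: fixed shallow yellow tray 250 x 230 x 18 mm, walls and floor 4 to 5 mm thick; holds the bar, a brass bushing and a steel nut. Origin at the centre of its underside
- stand: fixed bench thickness gauge: grey base casting 200 x 120 x 28 mm (its x from -68 to +132 mm) with a bright steel measuring table on it and, at x = +98 mm, a column 26 mm thick and 154 mm high. Origin on the bench exactly under the spindle axis; x points from the open front, where the bar goes in, to the back stop and the column; z up
- bar_home (a point): where the origin of the bar is once it is home: on top of the measuring table (45 mm above the bench), 39 mm in front of the spindle axis, the bar's length along the stand's x. The table is 92 mm long (stand x from -62 to +30 mm) and 70 mm wide, so the bar's front 32 mm then stick out beyond its front edge, with free air below and beside to hold them
- stop: fixed dark steel back stop on the measuring table, 46 mm wide and 8 mm high; its front face stands 16 mm behind the spindle axis. Origin on the spindle axis at the table top, axes as the stand
- head: the micrometer (with all it carries) on its white arm, clamped to the column. From the arm's underside a bright steel spindle, 8 mm thick, points down; it comes down without turning, 20 mm per turn of the thimble. Each time it has been left open at another height: its lower face starts 3 to 9.5 mm above a bar on the table. Origin on the spindle axis at the arm's underside, axes as the stand
- ratchet_top (a point): centre of the top of the ratchet cap: dark knurled steel cylinder 22 mm thick, 26 mm high, about 202 mm above the bench, vertical axis, stays at its height as it turns. Below it the bright thimble, 19 mm thick, 34 mm high (not to be turned: that bypasses the clutch). From 47 mm under this point down: a grey readout box (30 x 58 mm) 21 mm behind the axis and the white arm to the column
- ratchet_mark (a point): the red mark on the cap's top, 8 mm from its axis. It starts on the thimble's x axis and stays there while the spindle runs free (about 0.03 N m), cap and thimble turning together. Once the spindle is tight the clutch slips with a click every 20 degrees: the torque swells to 0.1 N m or more and drops to nearly 0, also felt when stopped part-way, and the mark moves on past the thimble
- thimble: bright graduated thimble under the cap, 19 mm thick, 34 mm high, turned by the cap through the ratchet. Origin on its axis at its lower end; its x axis turns with it (it starts anywhere between 0 and 100 degrees clockwise of the stand's). The red mark has gone round it, clockwise from above, by 60 degrees after three clicks, 80 after four (x of the mark in this frame: 8 mm, then 4, then 1.4)
- bushing: loose bystander: brass bushing, 30 mm across, 22 mm high, in a far corner of the tray
- nut: loose bystander: steel nut, 30 mm across, 12 mm high, in the other far corner of the tray
- caliper: loose bystander: digital caliper, 200 mm long, lying near the robot
- tape: loose bystander: roll of brown tape, 90 mm across, 48 mm high
- oil_bottle: loose bystander: small amber bottle, 44 mm across, 110 mm high
- screwdriver: loose bystander: screwdriver with green handle, 200 mm long
- carton: loose bystander: small cardboard box, 90 x 70 x 60 mm
There are look-alikes about, which are no part of the job. There is more than one size of the bar; the job needs the larger.

How it is judged:
By the outcome, as a careful person would: the job done as asked, in the order asked, and still so for the second after the job is handed in, with the robot touching nothing.
It also fails if it takes over 72 s, if anything falls off the work surface, if the arm or the gripper's body presses on something with over 40 N, if the wrist force passes 120 N, or if a joint passes its speed limit or range.

## Working session

There is one attempt and no reset: what is moved stays moved. The work goes in short steps, each a Python script; the robot and the scene stay as the last script left them, time stands still between calls to the robot, and variables do not carry over. Pictures are saved under pics/ and viewed, at most 12 in all, crops included, and the job is handed in when it is done.

```bash
ls; mkdir -p pics
cat > h.py <<'E'
import numpy as np, cv2
from station import robot, fingers, vision, workorder, recognise
def save(im,n): cv2.imwrite(f'pics/{n}.png',cv2.cvtColor(im,cv2.COLOR_RGB2BGR))
E
python3 - <<'E'
from h import *
for c in ('scene','top'):
    im=vision.grab_frame(c); save(im,c+'0'); k=vision.calibration(c)
    print(c,k['mtx'].tolist(),k['k1'],np.round(k['extrinsics'],4).tolist())
    for l in ('bar','tray','stand','stop','head','ratchet_top','thimble','ratchet_mark'):
        print(l,[(round(d['p'],2),np.round(d['rect']).tolist()) for d in recognise(l,c)[:4]])
k=vision.calibration('wrist');print({a:np.round(b,4).tolist() for a,b in k.items()})
print(robot.current_time_s(),robot.current_tool_pos(),robot.current_eef_rot(),robot.tip_reach)
a=cv2.imread('pics/scene0.png');b=cv2.imread('pics/top0.png')
E
```

```text
pics
scene [[472.0759681950407, 0.0, 315.50290117694044], [0.0, 472.0759681950407, 196.4705930190805], [0.0, 0.0, 1.0]] -0.1339198839070196 [[0.8558, 0.5173, 0.0084, -0.4254], [-0.3826, 0.6219, 0.6833, 0.0888], [0.3483, -0.5879, 0.7301, -1.558], [0.0, 0.0, 0.0, 1.0]]
bar [(0.56, [363.0, 196.0, 37.0, 24.0]), (0.44, [311.0, 157.0, 21.0, 14.0])]
tray [(0.86, [364.0, 197.0, 104.0, 81.0]), (0.51, [404.0, 194.0, 10.0, 12.0])]
stand [(0.81, [302.0, 292.0, 86.0, 67.0]), (0.19, [370.0, 223.0, 10.0, 6.0])]
stop [(0.53, [411.0, 147.0, 14.0, 29.0])]
head [(0.74, [309.0, 266.0, 53.0, 59.0])]
ratchet_top [(0.56, [287.0, 244.0, 4.0, 11.0])]
thimble [(0.46, [291.0, 246.0, 15.0, 21.0])]
ratchet_mark []
top [[516.3993128893355, 0.0, 324.2164767353657], [0.0, 516.3993128893355, 205.2945561991069], [0.0, 0.0, 1.0]] -0.07653192258961637 [[0.0264, -0.9996, 0.0088, -0.0466], [0.9825, 0.0276, 0.1845, -0.5368], [-0.1846, 0.0038, 0.9828, -1.4972], [0.0, 0.0, 0.0, 1.0]]
bar [(0.9, [254.0, 200.0, 17.0, 31.0]), (0.74, [225.0, 277.0, 32.0, 13.0])]
tray [(0.84, [250.0, 203.0, 94.0, 95.0])]
stand [(0.74, [380.0, 198.0, 51.0, 73.0])]
stop []
head [(0.8, [383.0, 187.0, 26.0, 44.0])]
ratchet_top []
thimble []
ratchet_mark [(0.46, [385.0, 198.0, 10.0, 4.0])]
{'mtx': [[277.0093, 0.0, 319.088], [0.0, 277.0093, 202.4147], [0.0, 0.0, 1.0]], 'k1': -0.0, 'T_tool_cam': [[0.001, 0.9476, 0.3193, 0.0829], [1.0, -0.0008, -0.0008, 0.0013], [-0.0005, 0.3193, -0.9476, -0.1256], [0.0, 0.0, 0.0, 1.0]]}
0.9 [ 0.18593416 -0.51764415  0.24833532] [1.79995454e+02 2.60331189e-03 1.97611455e+01] 0.017
```

Run:
```python
import cv2
b=cv2.imread('pics/top0.png')
cv2.imwrite('pics/top_c.png',cv2.resize(b[130:330,180:446],None,fx=3,fy=3,interpolation=cv2.INTER_CUBIC))
```

```text
(no output)
```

View pics/top_c.png

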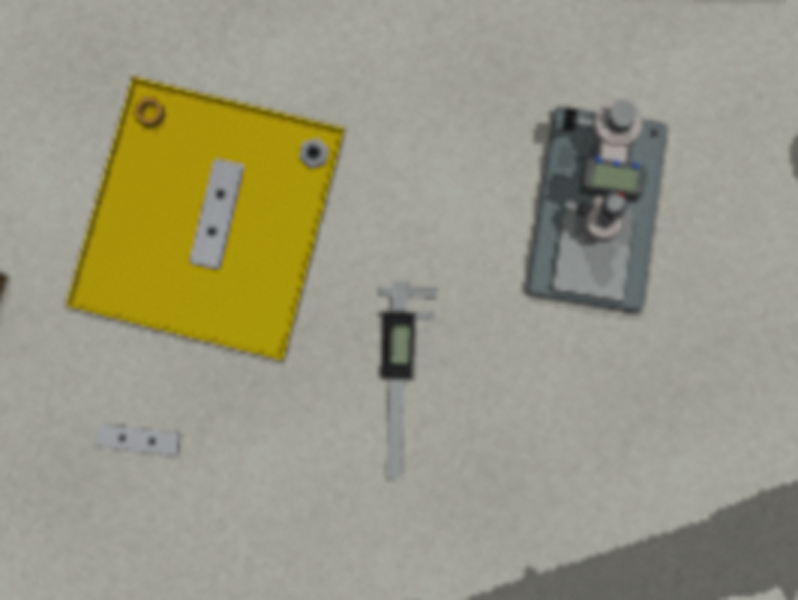

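View pics/scene0.png

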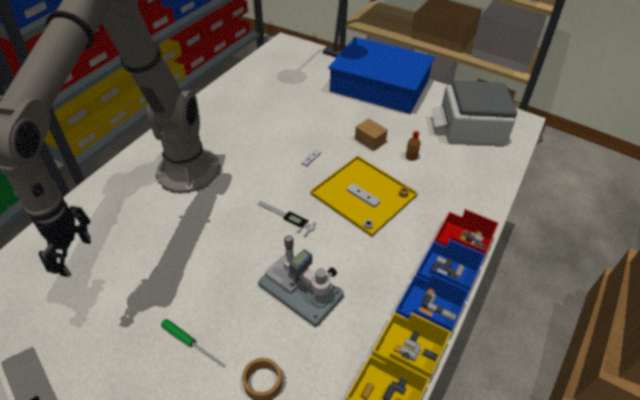

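Bar candidates in the top view: the larger bar inside the tray at (252,201), and a shorter look-alike on the bench outside the tray at (226,277). The tray one fits the description. The stand is at about (380,198), with its open front toward the robot.

```bash
cat >> h.py <<'E'
from scipy.spatial.transform import Rotation as Ro
def w2c(cam,tcp=None,rot=None):
    k=vision.calibration(cam)
    if cam!='wrist': return k,k['extrinsics']
    T=np.eye(4);T[:3,:3]=Ro.from_euler('xyz',rot,degrees=True).as_matrix();T[:3,3]=tcp
    return k,np.linalg.inv(T@k['T_tool_cam'])
def proj(P,cam,*a):
    k,E=w2c(cam,*a);P=np.atleast_2d(P)
    c=P@E[:3,:3].T+E[:3,3]; s=c[:,:2]*[1,-1]/-c[:,2:]
    s=s*(1+k['k1']*(s**2).sum(1,keepdims=True)); m=k['mtx']
    return s*[m[0,0],m[1,1]]+m[:2,2]
def ray(px,z,cam,*a):
    k,E=w2c(cam,*a);px=np.atleast_2d(px).astype(float);m=k['mtx']
    d=(px-m[:2,2])/[m[0,0],m[1,1]];s=d.copy()
    for _ in range(20): s=d/(1+k['k1']*(s**2).sum(1,keepdims=True))
    v=np.c_[s[:,0],-s[:,1],-np.ones(len(s))]@E[:3,:3]; o=-E[:3,:3].T@E[:3,3]
    t=(z-o[2])/v[:,2]; return o+v*t[:,None]
E
python3 - <<'E'
from h import *
c=lambda p:np.array(p)/3+[180,130]
print('bar holes',ray(c([[221,194],[211,231]]),.0165,'top').round(4))
print('bar ends',ray(c([[228,161],[205,268]]),.0165,'top').round(4))
print('base corners front L,R, back R,L',ray(c([[528,294],[640,310],[666,124],[553,106]]),.028,'top').round(4))
print('ratchet',ray(c([616,205]),.202,'top').round(4))
print('small bar',ray(c([[97,437],[180,440]]),.006,'top').round(4))
E
```

```text
bar holes [[0.5714 0.1857 0.0165]
 [0.5326 0.1939 0.0165]]
bar ends [[0.6062 0.1803 0.0165]
 [0.4942 0.198  0.0165]]
base corners front L,R, back R,L [[ 0.4751 -0.1298  0.028 ]
 [ 0.4619 -0.2428  0.028 ]
 [ 0.6555 -0.2694  0.028 ]
 [ 0.6711 -0.1527  0.028 ]]
ratchet [[ 0.5332 -0.1964  0.202 ]]
small bar [[0.3209 0.2994 0.006 ]
 [0.3205 0.2156 0.006 ]]
```

Run:
```python
from h import *
s,b=-7.3,-10
for n,p,y in (('stand',[.50,-.19,.36],s+180),('bar',[.552,.189,.15],b+180)):
    y=(y+180)%360-180
    robot.move_to(p,[180,0,y])
    a=(robot.current_tool_pos(),robot.current_eef_rot())
    save(vision.grab_frame('wrist'),'w_'+n); np.save(n+'.npy',np.array(a))
    print(n,a,robot.current_joint_positions(),robot.current_time_s())
    for l in (['bar'] if n=='bar' else ['stand','head','stop','thimble','ratchet_top','ratchet_mark']):
        print(l,[(round(d['p'],2),np.round(d['rect'],1).tolist()) for d in recognise(l,'wrist')[:3]])
```

```text
stand (array([ 0.4994853 , -0.19140353,  0.35956945]), array([-1.79958939e+02, -5.17952726e-02,  1.72536246e+02])) [ 43.90678027  17.18131786 -33.99385156  74.79662824   9.54523512
  90.86944634  93.77807265] 2.6583
stand [(0.98, [323.1, 212.6, 73.4, 143.8])]
head [(0.97, [326.6, 227.3, 52.4, 85.7]), (0.5, [147.1, 134.2, 44.4, 122.5])]
stop []
thimble [(0.89, [323.3, 215.8, 18.6, 37.4])]
ratchet_top [(0.87, [321.9, 217.8, 18.3, 23.5])]
ratchet_mark []
bar (array([0.55320689, 0.18723461, 0.15042835]), array([-1.79954021e+02,  8.75198862e-02,  1.69831108e+02])) [ 10.45602664  33.08891454 -46.12556706  88.20155098  24.96392462
  69.36291624  39.90343201] 4.6167
bar [(0.65, [328.3, 191.6, 34.4, 112.6])]
```

View pics/w_stand.png

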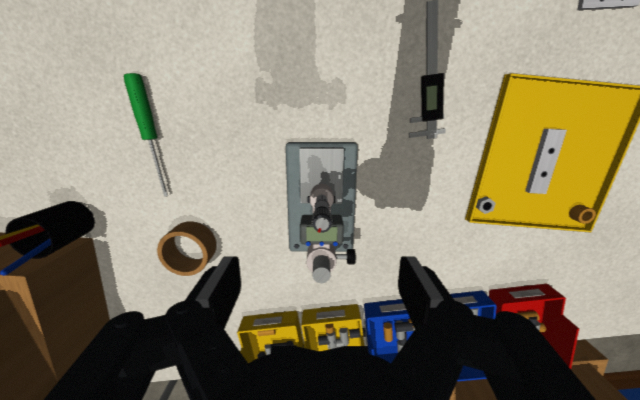

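View pics/w_bar.png

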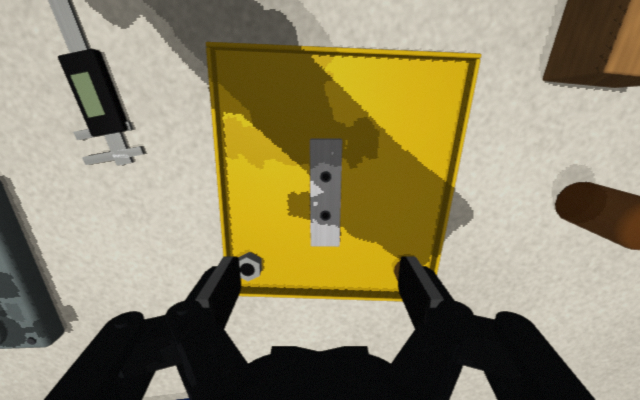

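The wrist close-up shows the tray bar with two countersunk holes at (325,177) and (325,215), ends at rows 139 and 246, and nothing near it. The stand view shows the base corners (286,143), (357,143), (289,248), (356,250), the cap at (322,222) and the red mark behind it.

Run:
```python
from h import *
im=cv2.imread('pics/w_bar.png')
a=np.load('bar.npy');s=np.load('stand.npy')
e=ray([[325.5,139],[325.5,246],[325,177],[325.5,215],[310.5,190],[341.5,190]],.0165,'wrist',*a)
print(e.round(4),np.linalg.norm(e[0]-e[1]),np.linalg.norm(e[4]-e[5]))
d=e[3]-e[2];print('yaw',np.degrees(np.arctan2(d[1],d[0])))
q=ray([[286,143],[357,143],[289,248],[356,250]],.028,'wrist',*s);print(q.round(4))
d=(q[2]+q[3]-q[0]-q[1])/2;print(np.linalg.norm(d),'yaw',np.degrees(np.arctan2(d[1],d[0])),(q[0]+q[1])/2)
t=ray([[300,149],[345,149]],.045,'wrist',*s);print(t.round(4))
print(ray([[322,222]],.202,'wrist',*s))
im=cv2.imread('pics/w_stand.png');x=cv2.resize(im[130:270,260:400],(560,560),interpolation=cv2.INTER_CUBIC)
y=cv2.resize(cv2.imread('pics/w_bar.png')[130:256,290:360],None,fx=4.44,fy=4.44,interpolation=cv2.INTER_CUBIC)[:560]
w=np.zeros((560,800,3),np.uint8);w[:,:560]=x;w[:y.shape[0],560:]=y[:,35:275];cv2.imwrite('pics/cr.png',w)
```

```text
[[0.5003 0.2017 0.0165]
 [0.6084 0.1832 0.0165]
 [0.5355 0.1952 0.0165]
 [0.5741 0.1891 0.0165]
 [0.5458 0.1791 0.0165]
 [0.5511 0.2088 0.0165]] 0.1096825461379482 0.03021586929049694
yaw -8.982828081696805
[[ 0.4643 -0.2421  0.028 ]
 [ 0.4791 -0.1277  0.028 ]
 [ 0.6532 -0.2685  0.028 ]
 [ 0.6733 -0.1462  0.028 ]]
0.19286263848881466 yaw -6.675611691597805 [ 0.471712   -0.18489555  0.028     ]
[[ 0.4746 -0.2195  0.045 ]
 [ 0.4837 -0.1492  0.045 ]]
[[ 0.53692246 -0.19398437  0.202     ]]
```

View pics/cr.png

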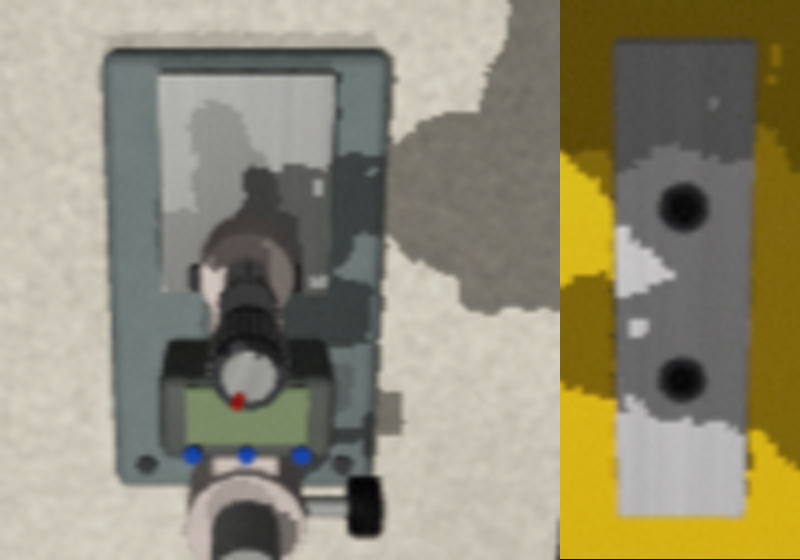

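```bash
cat > fit.py <<'E'
from h import *
from scipy.optimize import least_squares
def fit(M,px,x0,*a):
    M=np.array(M)/1000;px=np.array(px)
    def P(v):
        c,s=np.cos(v[2]),np.sin(v[2]);return np.c_[M[:,0]*c-M[:,1]*s+v[0],M[:,0]*s+M[:,1]*c+v[1],M[:,2]]
    r=least_squares(lambda v:(proj(P(v),*a)-px).ravel(),x0,x_scale=[.1,.1,1])
    print(r.x[:2].round(4),np.degrees(r.x[2]).round(2),'res',(r.fun.reshape(-1,2)).round(1).tolist());return r.x
E
python3 - <<'E'
from fit import *
s=np.load('stand.npy');b=np.load('bar.npy')
c=lambda p:np.array(p)/4+[260,130]
fit([[-62,-35,45],[-62,35,45],[30,-35,45],[0,0,202],[132,-60,28],[132,60,28]],c([[158,73],[336,73],[162,291],[249,377],[119,484],[372,484]]),[.537,-.194,-.12],'wrist',*s)
fit([[-62,-35,45],[-62,35,45],[30,-35,45],[0,0,202]],c([[158,73],[336,73],[162,291],[249,377]]),[.537,-.194,-.12],'wrist',*s)
g=lambda p:np.array(p)/4.44+[290-525/4.44,130]
fit([[-55,-15,16.5],[-55,15,16.5],[55,-15,16.5],[55,15,16.5]],g([[613,40],[757,40],[617,515],[747,515]]),[.55,.19,-.15],'wrist',*b)
E
```

```text
[ 0.5386 -0.1936] -7.4 res [[-0.2, -0.5], [-0.2, -0.5], [0.1, 0.4], [0.3, -0.9], [-0.9, 1.2], [0.6, 1.2]]
[ 0.5392 -0.1939] -7.87 res [[0.0, -0.2], [-0.0, 0.2], [-0.2, 0.6], [0.1, -0.4]]
[0.5544 0.1926] -10.02 res [[-0.1, -0.1], [0.1, -0.2], [0.3, 0.2], [-0.3, 0.2]]
```

Run:
```python
from h import *
y=np.radians(-10.0);u=np.array([np.cos(y),np.sin(y)])
p=np.array([.5544,.1926])-.043*u
o=[180,0,170]
fingers.gripper_to(.75)
robot.move_to([*p,.09],o)
print(robot.line_to([*p,.0235],o,velocity=.08,f_stop=8),robot.current_tool_pos())
print(fingers.gripper_to(0.0,force=60),robot.current_finger_gap()*85,robot.current_gripper_force())
robot.line_to([*p,.12],o,velocity=.12)
print(robot.current_finger_gap()*85,robot.current_contact_force(),robot.current_torque(),robot.current_time_s())
a=(robot.current_tool_pos(),robot.current_eef_rot());np.save('held.npy',np.array(a));print(a)
save(vision.grab_frame('wrist'),'w_held')
```

```text
False [0.51242706 0.20048296 0.02394462]
False 28.069553201859687 60.118258595466614
27.917278947493006 [-0.18868606 -0.29910915 -1.257159  ] [-0.00914598  0.05466107 -0.03548441] 7.7583
(array([0.51141648, 0.19950798, 0.11907564]), array([-1.79928230e+02, -8.97904962e-02,  1.69996467e+02]))
```

View pics/w_held.png

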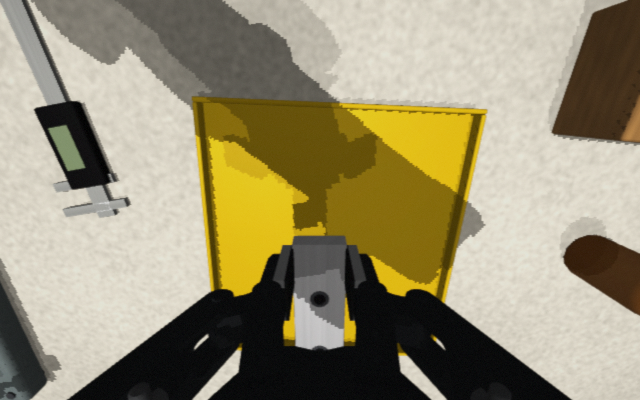

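The bar is held squarely: its near end is at (320,238) and the hole at (319,298). Next I look at the stand from its front with the bar held.

```bash
cat >> h.py <<'E'
S0=np.array([.5388,-.1937]);SY=-7.6
def sp(x,yy=0,S0=S0,SY=None):
    t=np.radians(globals()['SY'] if SY is None else SY);return S0+x*np.array([np.cos(t),np.sin(t)])+yy*np.array([-np.sin(t),np.cos(t)])
E
python3 - <<'E'
from h import *
o=[180,0,180+SY]
robot.move_to([*sp(-.135),.15],o)
a=(robot.current_tool_pos(),robot.current_eef_rot());np.save('pre.npy',np.array(a));print(a,robot.current_time_s(),robot.current_joint_positions())
im=vision.grab_frame('wrist');save(im,'w_pre');save(cv2.resize(im[150:400,180:480],None,fx=2.4,fy=2.4,interpolation=cv2.INTER_CUBIC),'w_prec')
E
```

```text
(array([ 0.40576153, -0.17462906,  0.15012851]), array([1.79955057e+02, 4.55343645e-02, 1.72520323e+02])) 9.2667 [ 63.78880243  16.27606718 -50.3213931  109.68859885  14.29262424
  60.48969319  89.99951305]
```

View pics/w_prec.png

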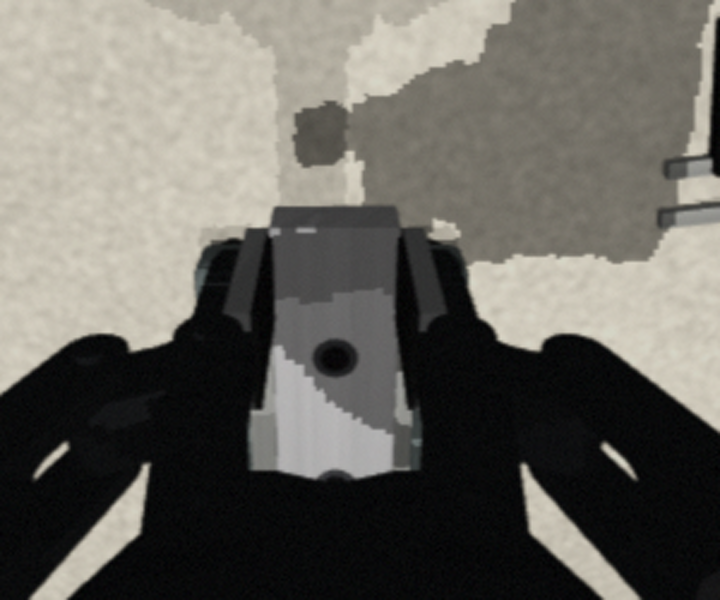

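The bar sits centred over the table, with equal strips of table showing at columns 249–275 and 395–420.

Run:
```python
from h import *
o=[180,0,180+SY]
r=lambda:print(robot.current_tool_pos().round(4),robot.current_eef_rot().round(2),robot.current_contact_force().round(1),robot.current_torque().round(2),round(robot.current_time_s(),2))
robot.line_to([*sp(-.118),.080],o,velocity=.12);r()
print(robot.line_to([*sp(-.118),.056],o,velocity=.02,f_stop=3));r()
z=robot.current_tool_pos()[2]+.0003
fingers.gripper_to(0.0,force=25)
print(robot.line_to([*sp(-.090),z],o,velocity=.04,f_stop=8));r()
print(robot.line_to([*sp(-.072),z],o,velocity=.015,f_stop=6));r()
p=robot.current_tool_pos()-[*S0,0];t=np.radians(SY);print('stand x',p[0]*np.cos(t)+p[1]*np.sin(t),'y',-p[0]*np.sin(t)+p[1]*np.cos(t))
im=vision.grab_frame('wrist');save(im,'w_home')
```

```text
[ 0.4223 -0.1779  0.0803] [1.7999e+02 4.0000e-02 1.7243e+02] [-0.2  0.3 -1.4] [ 0.04 -0.01  0.02] 10.07
True
[ 0.4216 -0.1781  0.0642] [ 1.800e+02 -4.000e-02  1.724e+02] [ 0.6 -0.2  3.9] [-0.04 -0.11  0.02] 10.86
True
[ 0.4244 -0.1785  0.064 ] [-179.98   -0.42  172.38] [-1.5 -0.3  6.7] [-0.05 -0.07 -0.02] 11.42
True
[ 0.4254 -0.1787  0.0641] [-179.93   -0.74  172.37] [-2.9  0.5  8.8] [0.08 0.14 0.01] 12.2
stand x -0.11442090275497521 y -0.00011832434115045115
```

View pics/w_home.png

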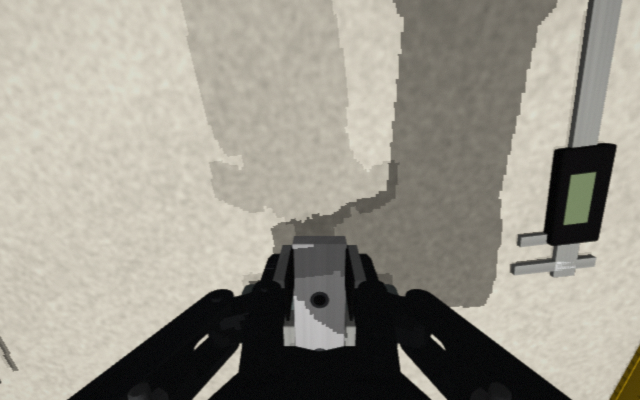

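Run:
```python
from h import *
o=[180,0,180+SY]
r=lambda:print(robot.current_tool_pos().round(4),robot.current_eef_rot().round(2),robot.current_contact_force().round(1),robot.current_torque().round(2),round(robot.current_time_s(),2))
r();q=robot.current_tool_pos()
for dz in (.0007,.0014,.002):
    robot.line_to([*sp(-.1144),.0641+dz],o,velocity=.02);r()
```

```text
[ 0.4254 -0.1787  0.0642] [-179.93   -0.73  172.38] [-3.1  0.1  7.9] [0.01 0.15 0.04] 12.25
[ 0.425  -0.1786  0.0647] [-1.8000e+02 -4.0000e-02  1.7239e+02] [-0.1 -0.6  2.9] [-0.01 -0.05 -0.03] 12.5
[ 0.4251 -0.1786  0.0652] [ 1.7999e+02 -4.0000e-02  1.7239e+02] [ 0.7 -0.5 -0.3] [-0.05 -0.13 -0.01] 12.75
[ 0.4247 -0.1783  0.0657] [ 1.7998e+02 -9.0000e-02  1.7240e+02] [ 0.2  0.3 -0.7] [0.04 0.09 0.03] 13.0
```

Bar was pressing on the table; contact begins at TCP z ≈ 0.065. I'll slide it there, almost floating.

Run:
```python
from h import *
o=[180,0,180+SY]
def r():
    p=robot.current_tool_pos();d=p[:2]-S0;t=np.radians(SY);print((d@[np.cos(t),np.sin(t)]).round(4),(d@[-np.sin(t),np.cos(t)]).round(4),p[2].round(4),robot.current_eef_rot().round(2),robot.current_contact_force().round(1),robot.current_torque().round(2),round(robot.current_time_s(),2))
for x,v,f in ((-.100,.03,9),(-.090,.03,9),(-.070,.015,6)):
    print(robot.line_to([*sp(x),.0655],o,velocity=v,f_stop=f));r()
```

```text
False
-0.0999 0.0001 0.0655 [179.99   0.   172.41] [ 0.6  0.5 -1.7] [ 0.03 -0.01 -0.04] 13.63
False
-0.0898 0.0001 0.0655 [1.7999e+02 1.0000e-02 1.7241e+02] [-1.  -0.2 -1.3] [-0.01 -0.05 -0.07] 14.12
True
-0.0823 -0.0 0.0652 [-180.     -0.22  172.38] [0.  0.1 5.4] [-0.03 -0.03 -0.  ] 14.85
```

Run:
```python
from h import *
o=[180,0,180+SY]
def r():
    p=robot.current_tool_pos();d=p[:2]-S0;t=np.radians(SY);print((d@[np.cos(t),np.sin(t)]).round(4),(d@[-np.sin(t),np.cos(t)]).round(4),p[2].round(4),robot.current_eef_rot().round(2),robot.current_contact_force().round(1),robot.current_torque().round(2),round(robot.current_time_s(),2))
r()
robot.line_to([*sp(-.0825),.0652],o,velocity=.02);r()
print(robot.line_to([*sp(-.0825),.060],o,velocity=.01,f_stop=2));r()
z=robot.current_tool_pos()[2]
robot.line_to([*sp(-.0825),z+.0003],o,velocity=.01);r()
print(robot.line_to([*sp(-.070),z+.0004],o,velocity=.012,f_stop=7));r()
im=vision.grab_frame('scene');save(cv2.resize(im[210:340,230:370],None,fx=4,fy=4,interpolation=cv2.INTER_CUBIC),'sc_home')
```

```text
-0.0823 -0.0 0.0652 [-180.     -0.22  172.38] [0.  0.1 5.4] [-0.03 -0.03 -0.  ] 14.85
-0.0824 -0.0 0.0653 [-1.800e+02  3.000e-02  1.724e+02] [ 0.3 -0.3  3.1] [ 0.04  0.07 -0.04] 15.1
True
-0.0824 -0.0 0.0652 [-1.7998e+02  1.0000e-02  1.7240e+02] [-0.3 -0.7  2.8] [-0.02 -0.   -0.  ] 15.31
-0.0826 -0.0 0.0653 [179.99  -0.   172.4 ] [ 0.5 -0.8  1.1] [-0.03 -0.07 -0.06] 15.56
True
-0.0822 0.0 0.0653 [-179.99   -0.26  172.39] [0.7 0.3 3.9] [ 0.04 -0.03  0.02] 15.97
```

View pics/sc_home.png

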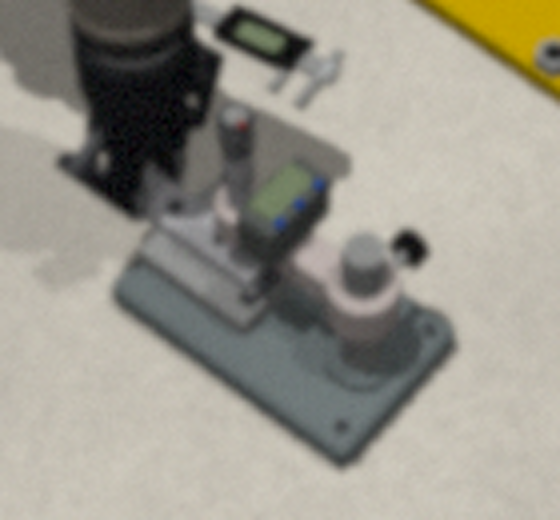

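The scene view shows the bar's far end against the stop block; TCP x = −82.2 mm agrees with home (−82). I'll release it and square it against the stop with a gentle push of the closed fingers.

```bash
cat >> h.py <<'E'
def r():
    p=robot.current_tool_pos();d=p[:2]-S0;t=np.radians(SY);print((d@[np.cos(t),np.sin(t)]).round(4),(d@[-np.sin(t),np.cos(t)]).round(4),p[2].round(4),robot.current_eef_rot().round(2),robot.current_contact_force().round(1),robot.current_torque().round(3),round(robot.current_time_s(),2))
E
python3 - <<'E'
from h import *
o=[180,0,180+SY]
fingers.gripper_to(.65);r()
robot.line_to([*sp(-.0825),.105],o,velocity=.12)
robot.line_to([*sp(-.130),.105],o,velocity=.15)
fingers.gripper_to(0,force=30)
robot.line_to([*sp(-.130),.0665],o,velocity=.12)
print(robot.line_to([*sp(-.085),.0665],o,velocity=.02,f_stop=4));r()
robot.line_to([*sp(-.130),.068],o,velocity=.12)
robot.line_to([*sp(-.130),.26],o,velocity=.2);r()
fingers.gripper_to(.5)
j=np.array(robot.inverse_kinematics([*sp(0),.26],o));print(j)
k=j.copy();k[6]=-100 if j[6]>0 else 100
robot.move_j(k);r();print(robot.current_joint_positions().round(2))
im=vision.grab_frame('wrist');save(im,'w_cap');np.save('cap.npy',np.array([robot.current_tool_pos(),robot.current_eef_rot()]))
for l in ('ratchet_top','ratchet_mark','bar'): print(l,recognise(l,'wrist')[:2])
E
```

```text
-0.0835 0.0 0.0645 [179.99  -0.39 172.39] [ 0.3 -0.5 -0.5] [ 0.049 -0.01   0.005] 16.41
True
-0.107 0.0001 0.0658 [179.97  -0.2  172.4 ] [-0.2 -0.3  0.5] [ 0.04   0.033 -0.018] 19.66
-0.1307 0.0002 0.259 [ 1.7995e+02 -1.1000e-01  1.7241e+02] [ 0.9 -0.3 -1.1] [-0.02   0.013 -0.014] 21.11
[ 53.31111112  28.89536991 -53.8504039   80.24397598  23.18229314
  82.38214159  82.30432669]
-0.0001 -0.0001 0.26 [179.99   0.    -9.9 ] [-0.3 -0.4 -0.1] [-0.05   0.048 -0.028] 24.46
[ 53.32  28.89 -53.85  80.25  23.18  82.38 -99.99]
ratchet_top [{'rect': [318.6, 224.4, 28.9, 35.0], 'p': 0.68}, {'rect': [320.2, 221.0, 30.8, 54.8], 'p': 0.44}]
ratchet_mark [{'rect': [321.6, 223.6, 31.2, 38.1], 'p': 0.6}]
bar [{'rect': [322.5, 228.2, 23.0, 41.6], 'p': 0.65}, {'rect': [85.0, 338.9, 52.4, 16.5], 'p': 0.56}]
```

View pics/w_cap.png

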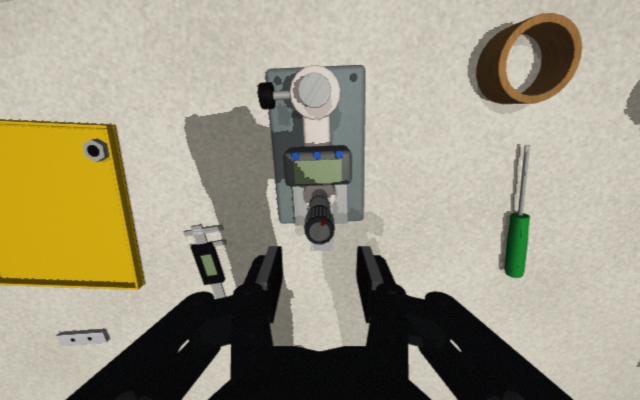

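Run:
```python
from h import *
a=np.load('cap.npy')
im=cv2.imread('pics/w_cap.png')
print(proj([[*sp(0),.202]],'wrist',*a), sp(0))
print(ray([[319.5,232]],.202,'wrist',*a),'top')
c=cv2.resize(im[185:265,270:370],None,fx=6,fy=6,interpolation=cv2.INTER_CUBIC);cv2.imwrite('pics/cap_c.png',c)
```

```text
[[317.60072496 230.66427789]] [ 0.5388 -0.1937]
[[ 0.53752081 -0.19487532  0.202     ]] top
```

View pics/cap_c.png

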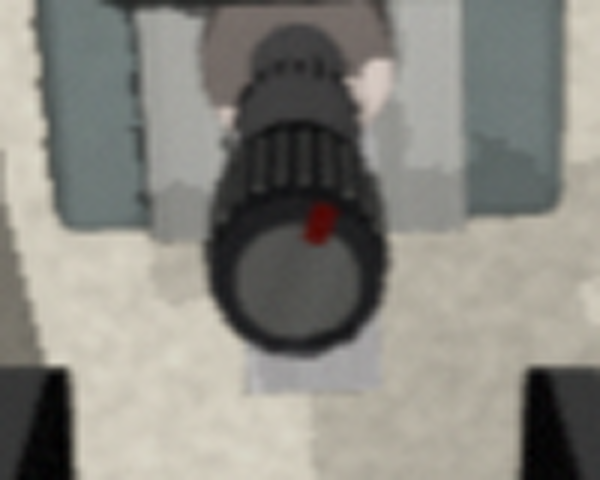

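The cap top is at about (319.7,230.3), with the red mark up and to the right, about 25° clockwise of the stand's x. The bar's front end sticks out below it. I'll average this with the opposite view to cancel camera bias, then grip the cap.

```bash
cat >> h.py <<'E'
def tq(n=6):
    v=[]
    for _ in range(n): v.append([robot.current_torque()[2],robot.current_joint_torque()[6]]);robot.pause(.01)
    v=np.array(v);return v.mean(0).round(3),v.std(0).round(3)
def turn(d):
    j=np.array(robot.current_joint_positions()) if turn.j is None else turn.j
    j=j.copy();j[6]-=d;turn.j=j;robot.move_j(j)
turn.j=None
E
python3 - <<'E'
from h import *
p1=ray([[319.7,230.3]],.202,'wrist',*np.load('cap.npy'))[0]
p2=ray([[322.2,224.2]],.202,'wrist',*np.load('stand.npy'))[0]
print(p1,p2);c=(p1+p2)[:2]/2;np.save('c.npy',c)
assert np.linalg.norm(c-S0)<.004
j=np.array(robot.inverse_kinematics([*c,.26],list(robot.current_eef_rot())))
j[6]=165;robot.move_j(j);print(robot.current_eef_rot())
o=[180,0,robot.current_eef_rot()[2]]
print(robot.line_to([*c,.197],o,velocity=.1,f_stop=8));r()
print(tq());
fingers.gripper_to(0,force=45);print(robot.current_finger_gap()*85,robot.current_joint_positions().round(2));r();print(tq())
E
```

```text
[ 0.53882404 -0.19524786  0.202     ] [ 0.53691721 -0.19189257  0.202     ]
[-1.79999060e+02 -6.90367859e-03 -1.04939744e+02]
False
-0.0005 0.0001 0.1975 [-1.7994e+02  1.0000e-02 -1.0494e+02] [ 0.1  0.3 -0.2] [-0.003 -0.01  -0.021] 29.27
(array([-0.015, -0.   ]), array([0.019, 0.   ]))
20.30898183776061 [ 53.27  31.14 -52.68  86.37  25.22  75.04 163.08]
-0.0013 0.0002 0.198 [ 1.7998e+02 -3.0000e-02 -1.0493e+02] [-3.5  0.6  5.7] [0.147 0.816 0.011] 29.65
(array([-0.005,  0.016]), array([0.026, 0.   ]))
```

Run:
```python
from h import *
turn(0);print(tq(),robot.current_contact_force().round(1))
tot=0
for d in [10]*4+[5]*12:
    turn(d);tot+=d;t=tq(3);f=robot.current_contact_force()
    print(tot,t[0],np.abs(f).max().round(1),round(robot.current_time_s(),2))
    if abs(t[0][1])>.075: break
np.save('tj.npy',turn.j);r()
```

```text
(array([0.007, 0.003]), array([0.029, 0.   ])) [-1.9  1.   1.9]
10 [-0.004 -0.055] 2.7 30.32
20 [ 0.003 -0.047] 2.4 30.63
30 [-0.029 -0.045] 2.2 30.95
40 [-0.042 -0.045] 2.9 31.27
45 [-0.062 -0.029] 2.5 31.54
50 [-0.052 -0.029] 3.9 31.82
55 [-0.018 -0.03 ] 3.5 32.09
60 [-0.03 -0.03] 3.7 32.37
65 [-0.023 -0.03 ] 2.3 32.64
70 [-0.042 -0.03 ] 3.6 32.92
75 [-0.011 -0.03 ] 3.4 33.19
80 [-0.032 -0.03 ] 3.4 33.47
85 [-0.012 -0.03 ] 3.5 33.74
90 [-0.015 -0.03 ] 4.1 34.02
95 [-0.011 -0.031] 5.2 34.29
100 [-0.006 -0.031] 4.8 34.57
-0.0013 -0.0 0.1981 [-1.7995e+02 -1.0000e-02  1.5525e+02] [-2.  -2.3  4.8] [-0.414  0.502  0.004] 34.57
```

Run:
```python
from h import *
turn.j=np.load('tj.npy')
tot=100
for d in [5]*18:
    turn(d);tot+=d;t=tq(2);print(tot,t[0][1],end='; ')
    if abs(t[0][1])>.045: break
np.save('tj.npy',turn.j);print();r();print(turn.j[6])
```

```text
105 -0.038; 110 -0.038; 115 -0.038; 120 -0.038; 125 -0.018; 130 -0.018; 135 -0.018; 140 -0.018; 145 -0.018; 150 -0.064; 
-0.0014 -0.0 0.1981 [-1.7994e+02  2.0000e-02  1.0523e+02] [-2.9 -2.5  5.1] [-0.596  0.792  0.013] 37.23
13.076786698091524
```

Run:
```python
from h import *
turn.j=np.load('tj.npy')
tot=150;n=0;pk=.064
for _ in range(14):
    turn(3);tot+=3;t=abs(tq(2)[0][1]);print(tot,t,round(robot.current_joint_positions()[6],1),end='; ')
    pk=max(pk,t)
    if pk>.08 and t<pk-.04: n+=1;pk=t;print('CLICK',n)
    if n==2: break
np.save('tj.npy',turn.j);print();r()
```

```text
153 0.063 10.3; 156 0.082 7.3; 159 0.097 4.3; 162 0.105 1.3; 165 0.04 -1.7; CLICK 1
168 0.037 -4.7; 171 0.048 -7.7; 174 0.07 -10.7; 177 0.087 -13.7; 180 0.1 -16.7; 183 0.104 -19.7; 186 0.042 -22.7; CLICK 2

-0.0015 0.0 0.198 [-1.7995e+02  5.0000e-02  6.9230e+01] [-2.6 -3.6  5.4] [-0.525  0.763  0.019] 40.43
```

Contact came at about 145°, click 1 at about 164° and click 2 at about 185°, so the third is due at about 204°.

Run:
```python
from h import *
turn.j=np.load('tj.npy')
tot=186;pk=0
for _ in range(9):
    turn(3);tot+=3;t=abs(tq(2)[0][1]);print(tot,t,end='; ')
    pk=max(pk,t)
    if pk>.08 and t<pk-.04: print('CLICK 3');break
fingers.gripper_to(.5);r()
p=robot.current_tool_pos();robot.line_to([*p[:2],.27],velocity=.15)
j=np.array(robot.current_joint_positions());j[6]=-100;robot.move_j(j);r()
im=vision.grab_frame('wrist');save(cv2.resize(im[185:265,270:370],None,fx=6,fy=6,interpolation=cv2.INTER_CUBIC),'end')
```

```text
189 0.037; 192 0.056; 195 0.076; 198 0.092; 201 0.103; 204 0.101; 207 0.045; CLICK 3
-0.0011 0.0012 0.1976 [-1.7995e+02 -5.0000e-02  4.8160e+01] [ 0.1  0.4 -0. ] [-0.008 -0.026  0.007] 42.64
-0.0019 0.0011 0.2685 [ 1.7998e+02  1.7000e-01 -9.9900e+00] [-0.1 -0.3  0.9] [0.028 0.02  0.01 ] 44.23
```

View pics/end.png

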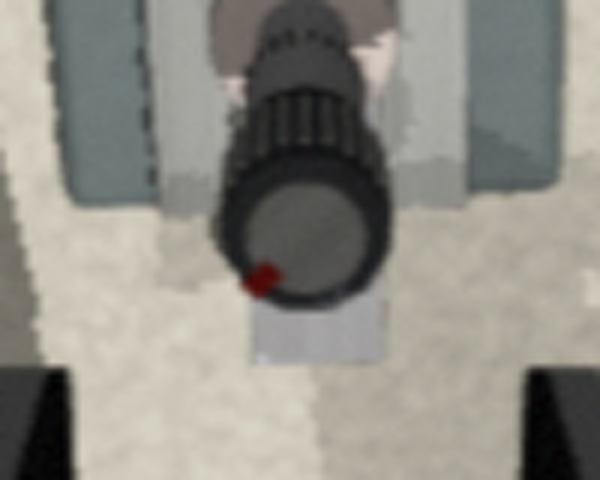

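The red mark has turned about 205° clockwise and now sits at lower left, (262,280). The bar's front end sticks out unchanged at (318,330), and the robot is clear of everything.

```bash
python3 -c "
from h import *
print(workorder.close_job(),robot.current_time_s())"
```

```text
the job is handed in; nothing more can be done
the job is handed in; nothing more can be done
```

The larger bar is home against the back stop and clamped under the spindle after three felt ratchet clicks, and I handed the job in at about 44 s of the 72 s allowed; no verdict came back.

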